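# Register a cast housing in the inspection corner and shut the gate

### The arm

A 6-joint arm with a two-finger parallel gripper is mounted at the origin on the work surface. World frame = base frame: x ahead of the robot, y to its left, z up, the work surface at z = 0. Lengths are in m, angles in rad, forces in N, time in s.
With the tool pointing down it reaches from about 0.35 to 0.975 m from the base axis. Payload 4.9 kg.
Tool frame: the origin (TCP) lies at the very end of the fingers, on their centre line; the grasp point (between the pads) lies 19 mm behind it; z points along the fingers, y is the line along which they close (so a half turn about z gives the same grasp; the last joint's range is limited). The gripper opens to 85 mm and grips with 20 to 120 N. Pads are 22 mm wide; open, the fingers measure 114 mm over their backs; the gripper's body (76 mm by 85 mm) begins 54 mm behind the grasp point. The pads swing forward as they close: fully open they stand 13 mm farther back than shut.
Start: joints at [-1.33, 0.053, 1.613, -0, 1.476, -0.119], TCP at [0.22, -0.585, 0.231] pointing down, gripper open.
Joint ranges: [-3.01, 3.01], [-1.01, 2.22], [0.06, 2.58], [-1.02, 4.17], [0.09, 2.62], [-3.14, 3.14]. Speed limits (rad/s): [2.57, 2.57, 3.14, 3.14, 3.14, 3.14].

### API

Orientations are given as a unit quaternion [w, x, y, z].
In Python, from plant import manip gives the robot as it stands.
- The arm moves only by the shell command python3 -m pendant 'ROWS'. ROWS is JSON, a list of rows, each a list of 3 entries, a list of its own where there are three numbers: the opening, from 0 (shut) to 1 (fully open), then the shift along the tool's x, y, z in units of 12 cm (1.0 is 12 cm), then the turn about the tool's z in units of pi rad (1.0 is pi rad). In form: [[gripper, [dx, dy, dz], roll], ...]. A call has 1 to 10 rows; each row is the pose to reach, as a shift and turn from the pose commanded when the call began, along the tool's axes at that moment, turning the shorter way round; what a row does not reach only later rows make up. A row lasts 1/10 s, in which the tool goes at most 50 mm and 8.59 degrees, less where a joint would pass 70% of its speed; a pose out of reach is approached as far as the arm can. A call with a number of a shift or a turn outside -1 to 1 is refused whole. A call with a gripper value outside its range is refused whole. The fingers move at their own pace and stop on an object; the grip force is fixed at half the most. Time passes only in rows, so rows that repeat a pose let the fingers close. It gives the time, the measured TCP pose, the force, the opening and the grip force at its end, in the units of the state.
- manip.state(): the state, without advancing time (a new reading comes with each control period).
- manip.grab_frame(name): name is "scene" or "top" or "wrist"; returns a dict with "img" (384x512x3 uint8, red, green, blue), "fx", "fy", "cx", "cy" (pixels), "D" ([k1, k2, p1, p2, k3] as OpenCV has them; the pictures are not rectified), "eye" and "rotation" of the camera in the world; the wrist camera has in their place "tool_from_camera" (4x4, takes a point from camera to tool coordinates, whose origin is the TCP and whose axes are the flange's). Camera axes: x right, y down, z forward; pixel columns grow to the right and rows downward; lengths in m; the calibration is good to about 2 mm. A picture is of the moment at which its call begins: read the wrist's pose just before it. There is no depth.
- manip.job_done(): hands the job in; it is judged then, once.
The state is a dict: "time": time; "joint_pos": joint angles; "joint_vel": joint speeds; "joint_efforts": joint torques, N m; "tool_pos": TCP position; "tool_rot": TCP orientation; "contact_force": force on the tool from outside, world axes, zero at the start; "ft_torque": the same for the moment, N m; "gripper_width": opening from 0.0 (shut) to 1.0 (fully open); "grasp_force": force on a finger pad.
Only numpy, scipy, OpenCV 4.12 (cv2) and the standard library are available. Lean on these libraries where they do the work, as an engineer would, in place of code of your own. Each camera call takes 0.05 s, during which the arm holds its last target. There are 200 camera calls.

### The job

Slide the big aluminium housing (the block with two bores) flat along the bench, never lifting or tipping it, into the corner of the two steel stops, until one long side lies flush against the long stop and one end is flush against the short stop; either end may lead. Then, with the housing fully home, swing the gate with the black knob fully shut across its free end, leaving the housing flush, and let go. Leave the other things on the bench where they are.

Things in the scene. Friction and masses are not known exactly. Their poses are not given: they have to be found in the camera images.
- housing: Loose cast-aluminium block 150 mm long (own x), 95 mm wide (own y), 45 mm high, about 0.6 kg, flat upright sides, too wide for the gripper. Two round blind bores 30 mm deep in its top: 58 mm wide at x = -30 mm, 36 mm wide at x = +42 mm. Origin: centre of the underside, z up.
- nest: Fixed corner of two steel bars 22 mm thick, 30 mm high. Origin: inside corner, bench level. Long stop: face on x = 0, from y = 0 to -145 mm, bar on the +x side. Short stop: face on y = 0, from x = 0 to -80 mm, bar on the +y side. Housing fully home: centre at x = -47.5, y = -75 mm, long axis along the nest's y.
- gate (a joint): Swing gate angle, rad: 0 wide open, 1.92 fully shut on its own stop; shuts clockwise seen from above, stays where left. Dark steel bar 14 mm thick, 115 mm long from the hinge, 12 to 32 mm above the bench. At 0 it points along the nest's -y turned 0.35 rad towards +x; shut, along the nest's -x, 3 mm clear of a housing that is home.
- gate_hinge (a point): Point on the gate's upright hinge axis, 40 mm above the bench, on top of its 22 mm wide post at the open end of the long stop; at x = +15 mm, y = -160 mm in the nest's frame.
- gate_knob (a point): Top centre of the gate's upright round black knob, 20 mm in diameter, from 45 to 90 mm above the bench, 105 mm from the hinge axis.
- cover: Bystander: smaller loose aluminium block 100 x 70 x 28 mm with one 40 mm bore. Origin at the centre of the underside.
- tape: Bystander: brown cardboard ring 90 mm across, 25 mm high, lying flat. Origin at the centre of the underside.
- micrometer: Bystander: micrometer lying flat, green bow and steel barrel, about 140 mm long, 18 mm high. Origin near the centre of the bow.
- spray: Bystander: clear bottle 64 mm in diameter, 190 mm high, standing. Origin at the centre of the underside.
- driver: Bystander: screwdriver 200 mm long, lying. Origin near its middle.

How it is judged:
On the way:
1. the housing is home, flush in the corner, while the gate is still open (less than 1.2 rad) (x of housing in the frame of nest between -0.051 and -0.0445 m and y of housing in the frame of nest between -0.0785 and -0.0715 m and angle between the x axis of housing and the y axis of nest, either way round below 0.03 rad and height (world z) of housing below 0.006 m and angle between housing's own z axis and vertical below 0.05 rad and value of joint gate below 1.2 rad), for 0.2 s.
At the end, for the whole second after the job is handed in: The housing lies flat in the corner, its long side within 3.5 mm of the long stop, its end within 3.5 mm of the short stop and parallel to them within 0.03 rad, at rest and released, and the gate is shut (joint above 1.83 of 1.92 rad) (x of housing in the frame of nest between -0.051 and -0.0445 m and y of housing in the frame of nest between -0.0785 and -0.0715 m and angle between the x axis of housing and the y axis of nest, either way round below 0.03 rad and height (world z) of housing below 0.006 m and angle between housing's own z axis and vertical below 0.05 rad and value of joint gate above 1.83 rad and linear speed of housing below 0.01 m/s and contact force between the fingers and housing below 0.1 N); the robot touches nothing.
It fails at once if the housing is lifted more than 15 mm or tipped more than 0.2 rad (height (world z) of housing above 0.015 m or angle between housing's own z axis and vertical above 0.2 rad).
It fails at once if a bystander (small block, cardboard ring, micrometer, bottle, screwdriver) is moved more than 30 mm (distance of any of cover, tape, micrometer, spray, driver from where it was at the start of the episode above 0.03 m).
It also fails if it takes over 72 s, if anything falls off the work surface, if the arm or the gripper's body presses on something with over 40 N, if the wrist force passes 120 N, or if a joint passes its speed limit or range.

## Working session

There is one attempt and no reset: what is moved stays moved. The work goes in short steps, Python scripts to look and compute and a shell command to move; the robot and the scene stay as the last step left them, time stands still between calls to the robot, and variables do not carry over. Pictures are saved under pics/ and viewed, at most 10 in all, crops included, and the job is handed in when it is done.

```bash
mkdir -p pics; ls; python3 - <<'E'
from plant import manip
import cv2
s=manip.state();print(s)
for n in("top","scene"):
    f=manip.grab_frame(n);cv2.imwrite(f"pics/{n}0.png",f["img"][:,:,::-1])
    print(n,{k:v for k,v in f.items() if k!="img"})
E
```

```text
pics
{'time': 0.0, 'joint_pos': array([-1.33002539e+00,  5.33470299e-02,  1.61428164e+00,  1.85329572e-05,
        1.47600317e+00, -1.19005675e-01]), 'joint_vel': array([-0.00031464, -0.00023159,  0.00107274,  0.00030638,  0.00094526,
        0.00039556]), 'joint_efforts': array([-2.99965352e-03, -3.93679476e+01, -3.70176888e+01, -4.23444826e-04,
        6.96271862e-03, -1.79514200e-05]), 'tool_pos': array([ 0.21989426, -0.58437959,  0.2300765 ]), 'tool_rot': array([-1.01826635e-03,  9.83863331e-01,  1.78918715e-01, -5.28303449e-05]), 'contact_force': array([-0.1546651 ,  0.16552132, -0.08762934]), 'ft_torque': array([ 0.04670565, -0.00693141,  0.04949322]), 'grasp_force': 0.0, 'gripper_width': 1.0011779858433094}
top {'fx': 452.4675845607836, 'fy': 452.4675845607836, 'cx': 258.2337364024327, 'cy': 192.48068245621607, 'D': array([-0.06361846,  0.        ,  0.        ,  0.        ,  0.        ]), 'eye': array([0.34622585, 0.09839457, 1.49160087]), 'rotation': array([-0.05130598,  0.70897874, -0.70199736,  0.04377842])}
scene {'fx': 465.5862185344757, 'fy': 465.5862185344757, 'cx': 250.7124411480192, 'cy': 183.31886481915606, 'D': array([0.01535809, 0.        , 0.        , 0.        , 0.        ]), 'eye': array([ 1.13606749, -0.51834148,  1.49508908]), 'rotation': array([-0.24453292,  0.89107668,  0.3700486 , -0.09617712])}
```

View pics/top0.png

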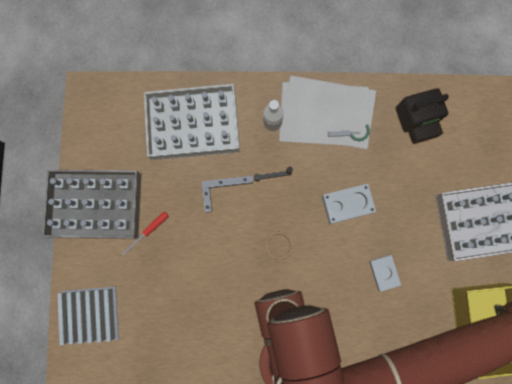

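View pics/scene0.png

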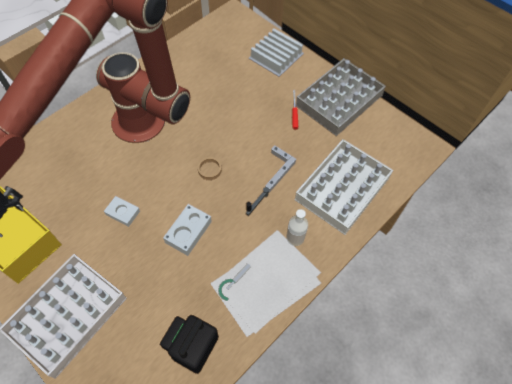

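Top: nest long bar (205,183)–(253,180), short bar down to (208,210), gate from the hinge (257,178) to the knob (290,170), housing at (349,203), tape at (278,246) and cover at (386,273). The scene view agrees. Next I'll take an enlarged crop for exact pixels.

```bash
cat > h.py <<'E'
import numpy as np, cv2
from scipy.spatial.transform import Rotation as R
from plant import manip
q2R=lambda q:R.from_quat(np.roll(q,-1)).as_matrix()
def cam(name):
    s=manip.state(); f=manip.grab_frame(name)
    if name=="wrist":
        T=np.eye(4);T[:3,:3]=q2R(s["tool_rot"]);T[:3,3]=s["tool_pos"]
        C=T@np.array(f["tool_from_camera"])
    else:
        C=np.eye(4);C[:3,:3]=q2R(f["rotation"]);C[:3,3]=f["eye"]
    K=np.array([[f["fx"],0,f["cx"]],[0,f["fy"],f["cy"]],[0,0,1.]])
    return f["img"],K,np.array(f["D"]),C
def px2w(uv,z,K,D,C):
    n=cv2.undistortPoints(np.float64(uv).reshape(-1,1,2),K,D)[:,0]
    d=np.c_[n,np.ones(len(n))]@C[:3,:3].T; o=C[:3,3]
    return o+d*((np.reshape(z,(-1,1))-o[2])/d[:,2:])
def w2px(P,K,D,C):
    W=np.linalg.inv(C)
    return cv2.projectPoints(np.float64(P).reshape(-1,1,3),cv2.Rodrigues(W[:3,:3])[0],W[:3,3],K,D)[0][:,0]
def save(img,fn,box=None,s=1):
    if box: x0,y0,x1,y1=box; img=img[y0:y1,x0:x1]
    cv2.imwrite(fn,cv2.resize(img[:,:,::-1],None,fx=s,fy=s,interpolation=cv2.INTER_CUBIC))
E
python3 - <<'E'
from h import *
i,K,D,C=cam("top")
save(i,"pics/top1.png",(195,155,385,265),4)
print(C)
print(px2w([(349,203),(205,183),(253,180),(290,170),(278,246)],[.045,.03,.03,.09,.025],K,D,C).round(4))
E
```

```text
[[ 0.01056632 -0.99091022  0.13410926  0.34622585]
 [-0.9998946  -0.00913481  0.01128503  0.09839457]
 [-0.00995739 -0.13421436 -0.99090229  1.49160087]
 [ 0.          0.          0.          1.        ]]
[[ 0.5105 -0.1776  0.045 ]
 [ 0.5738  0.2898  0.03  ]
 [ 0.5851  0.1326  0.03  ]
 [ 0.6082  0.0152  0.09  ]
 [ 0.3713  0.0496  0.025 ]]
```

View pics/top1.png

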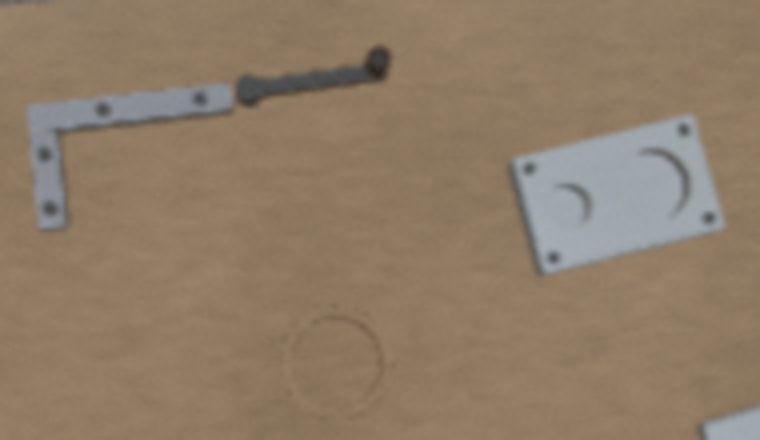

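The crop shows the housing's top corners at (513,159), (693,117), (724,228) and (542,274), with the small bore on the left. The nest's inner corner is about (60,131), the long inner edge ends at (234,108), the short edge ends at (66,225), the hinge is at (249,90) and the knob top at (378,60).

```bash
cat > m.py <<'E'
from h import *
from scipy.optimize import least_squares
_,K,D,C=cam("top")
f=lambda a:np.array([195,155])+(np.array(a,float)+.5)/4-.5
def fit(model,uv,z,p0):
    model=np.array(model)
    def pred(p):
        c,s=np.cos(p[2]),np.sin(p[2]);m=model@np.array([[c,s],[-s,c]])+p[:2]
        return w2px(np.c_[m,z],K,D,C)
    r=least_squares(lambda p:(pred(p)-f(uv)).ravel(),p0,x_scale=[.1,.1,.1])
    print(r.x.round(4),"res px",r.fun.reshape(-1,2).round(2).tolist());return r.x
# housing: +x end = left
h=fit([(.075,.0475*-1*-1),(-.075,.0475),(-.075,-.0475),(.075,-.0475)][0:4] if 0 else [(.075,-.0475),(-.075,-.0475),(-.075,.0475),(.075,.0475)],
 [(513,159),(693,117),(724,228),(542,274)],[.045]*4,[.51,-.18,1.5])
n=fit([(.022,.022),(0,0),(0,-.145),(-.08,0),(.015,-.16),(.022,-.145)],[(27,105),(60,131),(234,108),(66,226),(249,89),(230,84)],[.03,.03,.03,.03,.04,.03],[.57,.28,0])
print("knob",px2w([f((378,60))],.09,K,D,C).round(4))
c,s=np.cos(n[2]),np.sin(n[2]);N=np.array([[c,-s],[s,c]])
for a in(0,.35): print("hinge",(n[:2]+N@[.015,-.16]).round(4))
k=px2w([f((378,60))],.09,K,D,C)[0,:2]-(n[:2]+N@[.015,-.16]);print("r",np.hypot(*k),"ang in nest from -y toward +x",np.arctan2((N.T@k)[0],-(N.T@k)[1]))
print("home centre",n[:2]+N@[-.0475,-.075])
c,s=np.cos(h[2]),np.sin(h[2]);H=np.array([[c,-s],[s,c]])
print("web",h[:2]+H@[.0123,0])
T=q2R(manip.state()["tool_rot"]);print("tool",T.round(3))
E
python3 m.py
```

```text
[ 0.51   -0.1782  1.8166] res px [[0.08, -0.0], [-0.19, -0.27], [-0.17, 0.39], [0.28, -0.12]]
[0.5607 0.2764 0.1206] res px [[0.29, 0.25], [-0.67, -0.39], [-0.11, 0.47], [0.18, 0.08], [0.15, -0.29], [0.16, -0.12]]
knob [[0.6094 0.0179 0.09  ]]
hinge [0.5948 0.1194]
hinge [0.5948 0.1194]
r 0.10252648800031001 ang in nest from -y toward +x 0.021701151283261343
home centre [0.52257212 0.19625936]
web [ 0.50696198 -0.16625684]
tool [[ 0.936  0.352 -0.   ]
 [ 0.352 -0.936  0.001]
 [ 0.    -0.001 -1.   ]]
```

Reprojection residuals are under 0.7 px. The gate sits at about 0.33 rad, with the knob 103 mm from the hinge against 105 expected. The plan is to grip the web between the two bores, one finger in each bore. First I'll hover above it and look with the wrist camera.

```bash
R4='x'; 
python3 -m pendant '[[0.54,[0.3,-0.2,0],0],[0.54,[0.6,-0.4,0],0],[0.54,[0.866,-0.604,0],0],[0.54,[0.866,-0.604,0],0]]' | tail -1
python3 -m pendant '[[0.54,[0.3,-0.2,0],0],[0.54,[0.6,-0.4,0],0],[0.54,[0.866,-0.604,0],0],[0.54,[0.866,-0.604,0],0]]' | tail -1
python3 -m pendant '[[0.54,[0.3,-0.2,0],0],[0.54,[0.6,-0.4,0],0],[0.54,[0.866,-0.604,0],0],[0.54,[0.866,-0.604,0],0]]' | tail -1
python3 -m pendant '[[0.54,[0.3,-0.2,0],0.036],[0.54,[0.6,-0.4,0],0.036],[0.54,[0.866,-0.604,0],0.036],[0.54,[0.866,-0.604,0],0.036],[0.54,[0.866,-0.604,0],0.036]]' 
python3 - <<'E'
from h import *
s=manip.state();print(s["tool_pos"],q2R(s["tool_rot"]).round(4).tolist(),s["gripper_width"],s["time"])
i,K,D,C=cam("wrist");np.savez("w1.npz",i=i,K=K,D=D,C=C);save(i,"pics/w1.png",None,1.5);print(C)
E
```

```text
grasp_force: 0.0
grasp_force: 0.0
grasp_force: 0.0
time: 1.9
tool_pos: [0.507, -0.1683, 0.2311]
tool_rot: [0.0, 0.992, 0.123, -0.0]
contact_force: [-0.2, 0.3, 1.0]
gripper_width: 0.54
grasp_force: 0.0
[ 0.50697623 -0.168252    0.23109921] [[0.9696, 0.2446, -0.0008], [0.2446, -0.9696, -0.0009], [-0.001, 0.0006, -1.0]] 0.5404676057210573 1.9
[[ 2.43577458e-01 -9.20328178e-01 -3.06049124e-01  5.85563071e-01]
 [-9.69881293e-01 -2.30954688e-01 -7.73964382e-02 -1.48817195e-01]
 [ 5.46643026e-04  3.15683348e-01 -9.48864440e-01  3.72364913e-01]
 [ 0.00000000e+00  0.00000000e+00  0.00000000e+00  1.00000000e+00]]
```

View pics/w1.png

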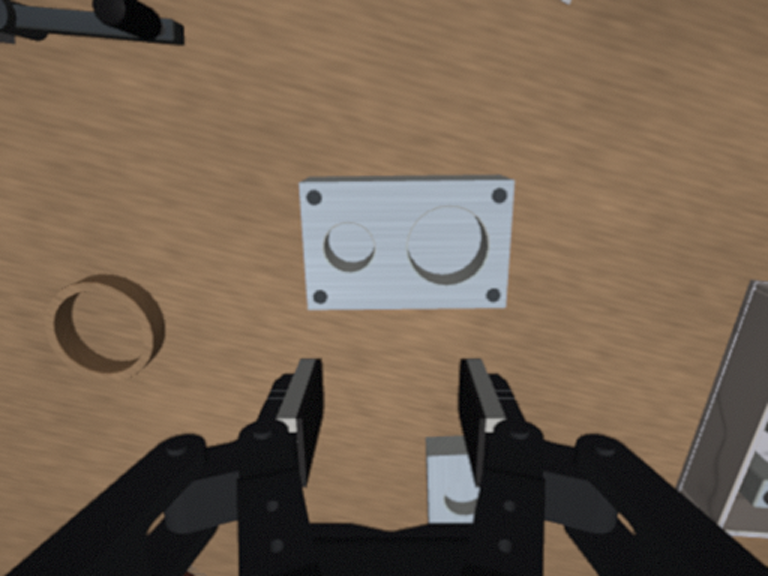

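The wrist view shows the housing's top corners at about (300,183), (514,180), (506,307) and (307,310), in 1.5x pixels. I'll refine the pose from those.

```bash
python3 - <<'E'
from h import *
from scipy.optimize import least_squares
d=np.load("w1.npz");K,D,C=d["K"],d["D"],d["C"]
uv=(np.array([(300,183),(514,180),(506,307),(307,310)])+.5)/1.5-.5
P=px2w(uv,.045,K,D,C);print(P.round(4))
m=np.array([(.075,-.0475),(-.075,-.0475),(-.075,.0475),(.075,.0475)])
def M(p):
    c,s=np.cos(p[2]),np.sin(p[2]);return m@np.array([[c,s],[-s,c]])+p[:2]
r=least_squares(lambda p:(M(p)-P[:,:2]).ravel(),[.51,-.178,1.8]);h=r.x;print(h,r.fun.round(4))
c,s=np.cos(h[2]),np.sin(h[2]);H=np.array([[c,-s],[s,c]])
st=manip.state();T=q2R(st["tool_rot"])
w=h[:2]+H@[.0123,0];dl=np.r_[w-st["tool_pos"][:2],0]
print("web",w,"shift units",(T.T@dl/.12).round(4),"yaw err tool y", np.arctan2(-T[1,1],-T[0,1])-h[2])
E
```

```text
[[ 0.5379 -0.0963  0.045 ]
 [ 0.576  -0.2396  0.045 ]
 [ 0.4852 -0.2642  0.045 ]
 [ 0.4462 -0.1189  0.045 ]]
[ 0.5113031  -0.17974884  1.82953016] [ 0.0002  0.0012  0.0004 -0.0005 -0.0006 -0.0002 -0.     -0.0005]
web [ 0.50815607 -0.16785825] shift units [ 0.0137 -0.0039 -0.    ] yaw err tool y -0.012961273757887692
```

```bash

python3 -m pendant '[[0.54,[0.013,-0.004,0.35],-0.004],[0.54,[0.013,-0.004,0.7],-0.004],[0.54,[0.013,-0.004,1],-0.004],[0.54,[0.013,-0.004,1],-0.004]]'
python3 -m pendant '[[0.54,[0,0,0.2],0],[0.54,[0,0,0.35],0],[0.54,[0,0,0.45],0],[0.54,[0,0,0.5],0],[0.54,[0,0,0.55],0],[0.54,[0,0,0.6],0],[0.54,[0,0,0.65],0],[0.54,[0,0,0.7],0],[0.54,[0,0,0.7],0]]'
```

```text
time: 2.35
tool_pos: [0.5036, -0.1663, 0.1051]
tool_rot: [-0.003, 0.992, 0.128, -0.005]
contact_force: [-0.9, 1.1, -0.8]
gripper_width: 0.54
grasp_force: 0.0
time: 3.25
tool_pos: [0.5078, -0.166, 0.0263]
tool_rot: [-0.0, 0.992, 0.129, -0.001]
contact_force: [-0.4, 0.4, -0.2]
gripper_width: 0.537
grasp_force: 0.0
```

```bash

python3 -m pendant '[[0.2,[0,0,0],0],[0.2,[0,0,0],0],[0.2,[0,0,0],0],[0.2,[0,0,0],0],[0.2,[0,0,0],0],[0.2,[0,0,0],0],[0.2,[0,0,0],0]]'
python3 - <<'E'
from h import *
i,K,D,C=cam("wrist");save(i,"pics/w2.png",None,1.3)
s=manip.state();print(s["tool_pos"],q2R(s["tool_rot"]).round(4).tolist())
E
```

```text
time: 3.95
tool_pos: [0.5088, -0.1666, 0.0278]
tool_rot: [0.0, 0.992, 0.129, 0.0]
contact_force: [0.4, -1.1, 2.6]
gripper_width: 0.305
grasp_force: 50.9
[ 0.50880445 -0.16659262  0.02775519] [[0.9666, 0.2564, 0.0008], [0.2564, -0.9666, -0.0004], [0.0007, 0.0006, -1.0]]
```

View pics/w2.png

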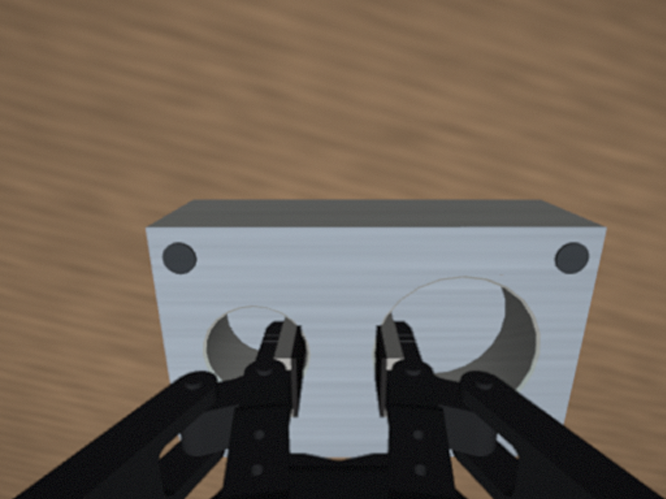

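The grip is solid: 51 N, opening 26 mm, which matches the 25 mm web. Now I'll slide it to a waypoint short of both stops, turning it parallel on the way.

```bash

python3 -m pendant '[[0.2,[0.03,-0.12,0],0.006],[0.2,[0.06,-0.24,0],0.012],[0.2,[0.09,-0.36,0],0.018],[0.2,[0.125,-0.48,0],0.024],[0.2,[0.155,-0.6,0],0.03],[0.2,[0.19,-0.72,0],0.036],[0.2,[0.22,-0.84,0],0.044],[0.2,[0.251,-0.948,0],0.044],[0.2,[0.251,-0.948,0],0.044]]'
python3 -m pendant '[[0.2,[0.015,-0.12,0],0],[0.2,[0.03,-0.24,0],0],[0.2,[0.045,-0.36,0],0],[0.2,[0.06,-0.48,0],0],[0.2,[0.075,-0.6,0],0],[0.2,[0.09,-0.72,0],0],[0.2,[0.105,-0.84,0],0],[0.2,[0.118,-0.973,0],0],[0.2,[0.118,-0.973,0],0]]'
python3 -m pendant '[[0.2,[0.015,-0.12,0],0],[0.2,[0.03,-0.24,0],0],[0.2,[0.045,-0.36,0],0],[0.2,[0.06,-0.48,0],0],[0.2,[0.075,-0.6,0],0],[0.2,[0.09,-0.72,0],0],[0.2,[0.105,-0.84,0],0],[0.2,[0.118,-0.973,0],0],[0.2,[0.118,-0.973,0],0],[0.2,[0.118,-0.973,0],0]]'
python3 - <<'E'
from h import *
i,K,D,C=cam("wrist");np.savez("w3.npz",i=i,K=K,D=D,C=C);save(i,"pics/w3.png",None,1.3)
s=manip.state();T=q2R(s["tool_rot"]);print(s["tool_pos"],T.round(4).tolist(),np.arctan2(-T[1,1],-T[0,1]))
E
```

```text
time: 4.9
tool_pos: [0.5088, -0.0477, 0.0277]
tool_rot: [-0.0, 0.998, 0.061, 0.0]
contact_force: [-0.7, 3.0, 4.0]
gripper_width: 0.302
grasp_force: 51.8
time: 5.8
tool_pos: [0.5088, 0.0698, 0.0278]
tool_rot: [-0.001, 0.998, 0.061, 0.001]
contact_force: [0.2, 3.4, 3.8]
gripper_width: 0.306
grasp_force: 51.9
time: 6.8
tool_pos: [0.5089, 0.187, 0.0278]
tool_rot: [-0.001, 0.998, 0.06, 0.001]
contact_force: [1.3, 4.2, 4.2]
gripper_width: 0.303
grasp_force: 51.9
[0.50890522 0.18700909 0.0277527 ] [[0.9928, 0.12, 0.0012], [0.12, -0.9928, 0.0025], [0.0015, -0.0023, -1.0]] 1.6911330893986862
```

View pics/w3.png

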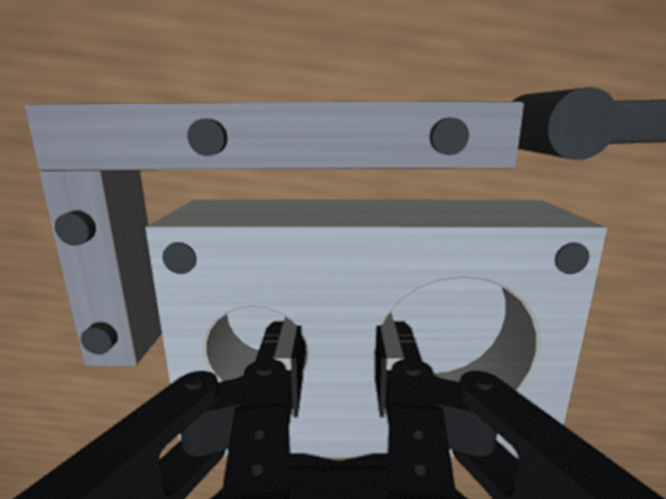

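The housing is parallel to the nest and clear of both stops. The bar's inner edge runs (42,171)–(515,167) and the housing's top edge (147,227)–(605,227). I'll quantify the gaps.

```bash
python3 - <<'E'
from h import *
d=np.load("w3.npz");K,D,C=d["K"],d["D"],d["C"]
u=lambda a:(np.array(a,float)+.5)/1.3-.5
B=px2w(u([(42,171),(515,167)]),.03,K,D,C)[:,:2]
S=px2w(u([(101,171),(136,364)]),.03,K,D,C)[:,:2]
Hh=px2w(u([(147,227),(605,227)]),.045,K,D,C)[:,:2]
an=lambda P:np.arctan2(*(P[0]-P[1])[::-1])
print("bar ang",an(B),"housing",an(Hh),"len",np.linalg.norm(Hh[0]-Hh[1]), "short",an(S)+np.pi/2)
a=an(B);y=np.array([np.cos(a),np.sin(a)]);x=np.array([y[1],-y[0]])
print("gap x",(B.mean(0)-Hh[0])@x,(B.mean(0)-Hh[1])@x,"gap y",(S-Hh[0])@y)
E
```

```text
bar ang 1.6977596436129372 housing 1.6911621739435783 len 0.1473974184748256 short 1.6882190490228388
gap x 0.016374400416399124 0.0173468433595693 gap y [0.02047466 0.02121591]
```

```bash

python3 -m pendant '[[0.2,[0.03,-0.04,0],0],[0.2,[0.06,-0.08,0],0],[0.2,[0.09,-0.12,0],0],[0.2,[0.12,-0.155,0],0],[0.2,[0.125,-0.155,0],0],[0.2,[0.135,-0.155,0],0],[0.2,[0.135,-0.155,0],0]]'
python3 -m pendant '[[0.2,[0.01,-0.01,0],0],[0.2,[0.01,-0.01,0],0],[0.2,[0.01,-0.01,0],0]]'
python3 -m pendant '[[0.2,[0.01,-0.01,0],0],[0.2,[0.01,-0.01,0],0],[0.2,[0.01,-0.01,0],0]]'
```

```text
time: 7.55
tool_pos: [0.5197, 0.204, 0.0276]
tool_rot: [0.003, 0.998, 0.06, -0.004]
contact_force: [-10.5, -9.1, 16.0]
gripper_width: 0.306
grasp_force: 55.6
time: 7.85
tool_pos: [0.5207, 0.2049, 0.0277]
tool_rot: [0.003, 0.998, 0.06, -0.004]
contact_force: [-11.4, -10.5, 17.9]
gripper_width: 0.303
grasp_force: 56.4
time: 8.15
tool_pos: [0.5221, 0.2062, 0.0277]
tool_rot: [0.003, 0.998, 0.06, -0.004]
contact_force: [-9.7, -10.3, 17.3]
gripper_width: 0.309
grasp_force: 56.2
```

```bash

python3 -m pendant '[[0.2,[0.01,-0.01,0],0],[0.2,[0.01,-0.01,0],0],[0.2,[0.01,-0.01,0],0]]'
python3 -m pendant '[[0.2,[0.01,-0.01,0],0],[0.2,[0.01,-0.01,0],0],[0.2,[0.01,-0.01,0],0]]'
python3 - <<'E'
from h import *
i,K,D,C=cam("wrist");np.savez("w4.npz",i=i,K=K,D=D,C=C);save(i,"pics/w4.png",None,1.3)
s=manip.state();T=q2R(s["tool_rot"]);print(s["tool_pos"],s["contact_force"],s["ft_torque"],T.round(4).tolist())
E
```

```text
time: 8.45
tool_pos: [0.5229, 0.2071, 0.0277]
tool_rot: [0.003, 0.998, 0.06, -0.004]
contact_force: [-11.0, -13.2, 17.4]
gripper_width: 0.307
grasp_force: 56.4
time: 8.75
tool_pos: [0.5229, 0.2072, 0.0277]
tool_rot: [0.005, 0.998, 0.061, -0.006]
contact_force: [-15.6, -17.8, 22.0]
gripper_width: 0.303
grasp_force: 57.8
[0.52289095 0.20715867 0.02765848] [-15.62370131 -16.47677683  21.72582047] [-2.60798745  2.26551806 -0.17512554] [[0.9926, 0.1208, -0.0112], [0.1206, -0.9926, -0.0105], [-0.0124, 0.009, -0.9999]]
```

View pics/w4.png

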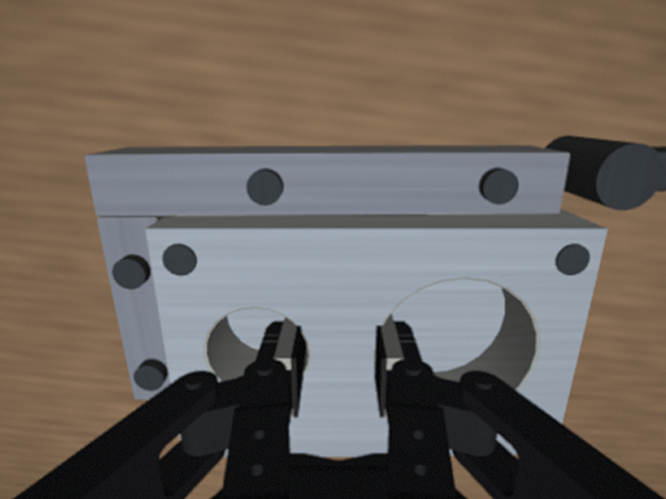

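The housing looks flush against both bars, and the last step no longer moved it. One firmer push, then I'll relax the wind-up, release and rise.

```bash

python3 -m pendant '[[0.2,[0.01,-0.01,0],0],[0.2,[0.02,-0.02,0],0],[0.2,[0.02,-0.02,0],0],[0.2,[0.02,-0.02,0],0]]'
python3 -m pendant '[[0.2,[-0.02,0.02,0],0],[0.2,[-0.02,0.02,0],0],[0.2,[-0.025,0.025,0],0]]'
python3 -m pendant '[[0.5,[0,0,0],0],[0.5,[0,0,0],0],[0.5,[0,0,0],0],[0.5,[0,0,0],0]]'
python3 -m pendant '[[0.5,[0,0,-0.05],0],[0.5,[0,0,-0.15],0],[0.5,[0,0,-0.3],0],[0.5,[0,0,-0.65],0],[0.5,[0,0,-1],0],[0.5,[0,0,-1],0],[0.5,[0,0,-1],0],[0.5,[0,0,-1],0]]'
python3 - <<'E'
from h import *
i,K,D,C=cam("wrist");np.savez("w5.npz",i=i,K=K,D=D,C=C);save(i,"pics/w5.png",None,1.5)
s=manip.state();T=q2R(s["tool_rot"]);print(s["tool_pos"],T.round(4).tolist())
E
```

```text
time: 9.2
tool_pos: [0.5231, 0.2073, 0.0277]
tool_rot: [0.008, 0.998, 0.061, -0.009]
contact_force: [-23.1, -26.6, 30.6]
gripper_width: 0.306
grasp_force: 60.9
time: 9.5
tool_pos: [0.523, 0.2072, 0.0277]
tool_rot: [0.004, 0.998, 0.06, -0.005]
contact_force: [-11.0, -12.1, 18.2]
gripper_width: 0.31
grasp_force: 57.5
time: 9.9
tool_pos: [0.5254, 0.2114, 0.0267]
tool_rot: [0.0, 0.998, 0.06, -0.001]
contact_force: [-0.0, -0.2, 0.4]
gripper_width: 0.501
grasp_force: 0.0
time: 10.7
tool_pos: [0.5251, 0.2115, 0.1466]
tool_rot: [0.0, 0.998, 0.061, -0.001]
contact_force: [-0.6, 0.2, 0.4]
gripper_width: 0.501
grasp_force: 0.0
[0.52473463 0.21138726 0.14580856] [[0.9927, 0.1208, -0.0027], [0.1208, -0.9927, -0.0007], [-0.0027, 0.0004, -1.0]]
```

View pics/w5.png

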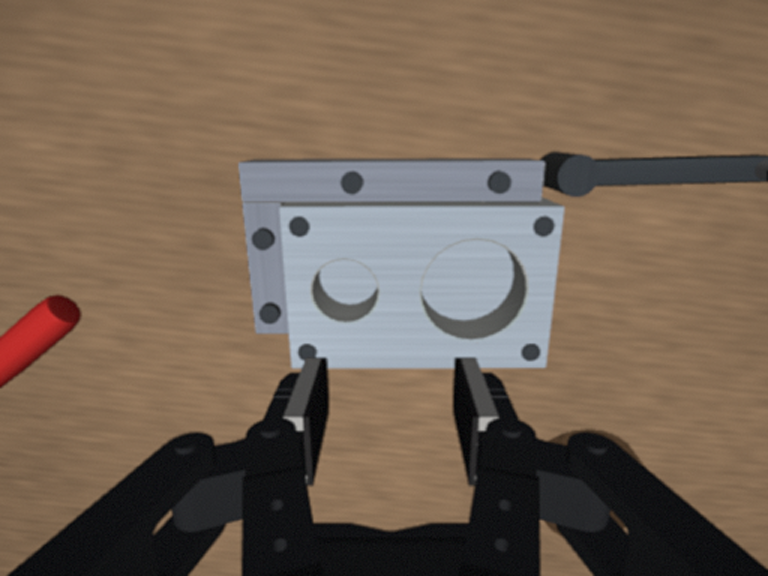

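The housing sits in the corner, with top corners (281,206), (563,207), (546,367) and (291,368), and the bar's outer corner at (241,165). I'll check the 22 mm offsets and parallelism.

```bash
python3 - <<'E'
from h import *
d=np.load("w5.npz");K,D,C=d["K"],d["D"],d["C"]
u=lambda a:(np.array(a,float)+.5)/1.5-.5
B=px2w(u([(241,165),(543,162)]),.03,K,D,C)[:,:2]
S=px2w(u([(241,165),(256,332)]),.03,K,D,C)[:,:2]
H=px2w(u([(281,206),(563,207),(546,367),(291,368)]),.045,K,D,C)[:,:2]
an=lambda P:np.arctan2(*(P[0]-P[1])[::-1])
print("bar",an(B),"hous",an(H[:2]),an(H[[3,2]]),"short",an(S)+np.pi/2)
a=an(B);y=np.array([np.cos(a),np.sin(a)]);x=np.array([y[1],-y[0]])
c=H.mean(0);print("barlen",np.linalg.norm(B[0]-B[1]),"centre",c,"nest x",(c-B.mean(0))@x+.022,"y",(c-S.mean(0))@y+.022)
hg=px2w(u([(577,176)]),.04,K,D,C);print("hinge",hg)
E
```

```text
bar 1.7005611602202018 hous 1.6878099621602516 1.6947747517185996 short 1.6827172212747135
barlen 0.16305785520655075 centre [0.5241262  0.19435864] nest x -0.046167923030148834 y -0.07551987121627327
hinge [[0.59575656 0.12124858 0.04      ]]
```

The housing is home at (-0.046, -0.0755), parallel within 0.013 rad. Next is the gate knob, at about (0.609, 0.016).

```bash

python3 -m pendant '[[0.6,[0.06,0.21,0],0],[0.6,[0.12,0.42,0],0],[0.6,[0.19,0.64,0],0],[0.6,[0.25,0.85,0],0],[0.6,[0.25,0.85,0],0]]' |head -2
python3 -m pendant '[[0.6,[0.06,0.21,0],0],[0.6,[0.12,0.42,0],0],[0.6,[0.19,0.64,0],0],[0.6,[0.25,0.85,0],0],[0.6,[0.25,0.85,0],0],[0.6,[0.25,0.85,0],0],[0.6,[0.25,0.85,0],0]]'
python3 - <<'E'
from h import *
i,K,D,C=cam("wrist");np.savez("w6.npz",i=i,K=K,D=D,C=C);save(i,"pics/w6.png",None,1.5)
s=manip.state();T=q2R(s["tool_rot"]);print(s["tool_pos"],T.round(4).tolist())
print((w2px([(.6092,.0162,.09)],K,D,C)+.5)*1.5-.5)
E
```

```text
time: 11.25
tool_pos: [0.5678, 0.1115, 0.1454]
time: 11.95
tool_pos: [0.6091, 0.0175, 0.1464]
tool_rot: [-0.0, 0.998, 0.061, -0.001]
contact_force: [-1.2, 0.1, -0.5]
gripper_width: 0.599
grasp_force: 0.0
[0.60923213 0.01757384 0.14663442] [[0.9925, 0.122, -0.0014], [0.122, -0.9925, 0.0005], [-0.0013, -0.0007, -1.0]]
[[392.6407448  317.83987194]]
```

View pics/w6.png

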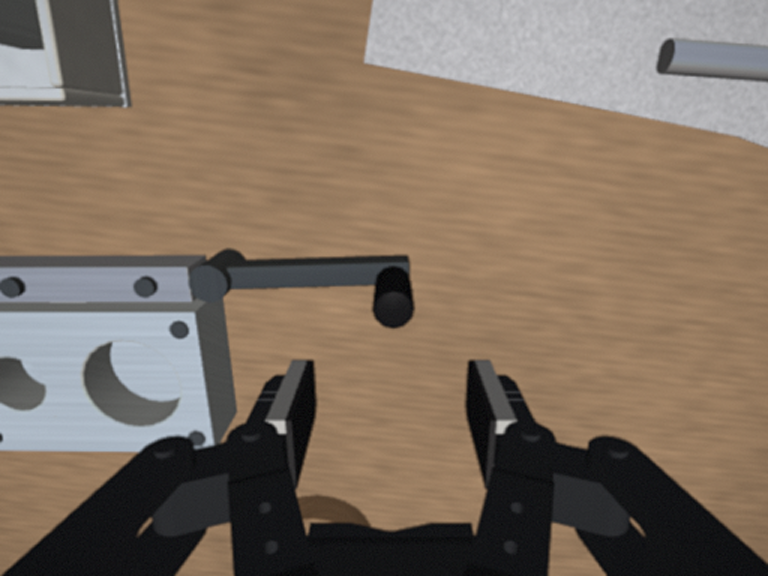

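The knob top is at (393,308), about 5 mm further in +x than predicted. I'll correct for that, descend and grip it.

```bash

python3 -m pendant '[[0.6,[0.04,0,0.1],0],[0.6,[0.04,0,0.25],0],[0.6,[0.04,0,0.4],0],[0.6,[0.04,0,0.5],0],[0.6,[0.04,0,0.6],0],[0.6,[0.04,0,0.68],0],[0.6,[0.04,0,0.72],0],[0.6,[0.04,0,0.72],0]]'
python3 -m pendant '[[0.1,[0,0,0],0],[0.1,[0,0,0],0],[0.1,[0,0,0],0],[0.1,[0,0,0],0],[0.1,[0,0,0],0],[0.1,[0,0,0],0],[0.1,[0,0,0],0]]'
python3 - <<'E'
from h import *
s=manip.state();p=s["tool_pos"];T=q2R(s["tool_rot"]);print(p,T.round(4).tolist())
h=np.array([.5955,.1203]);k=p[:2]-h;r=np.hypot(*k);a0=np.arctan2(k[1],k[0]);print(r,a0)
for a in np.linspace(a0,-3.02,17):
    d=h+.105*np.array([np.cos(a),np.sin(a)])-p[:2];print(round(-1.10-a,2),(T[:2,:2].T@d/.12).round(3))
E
```

```text
time: 12.8
tool_pos: [0.6144, 0.017, 0.0602]
tool_rot: [-0.0, 0.998, 0.061, -0.001]
contact_force: [0.2, -0.1, -0.5]
gripper_width: 0.597
grasp_force: 0.0
time: 13.5
tool_pos: [0.6155, 0.0171, 0.0621]
tool_rot: [-0.0, 0.998, 0.061, 0.001]
contact_force: [-0.9, 2.6, 6.7]
gripper_width: 0.215
grasp_force: 59.2
[0.61553955 0.01712658 0.06209036] [[0.9927, 0.1208, 0.0018], [0.1208, -0.9927, 0.0003], [0.0018, -0.0001, -1.0]]
0.10510156255665368 -1.378953288818856
0.28 [-0.    -0.001]
0.38 [-0.09   0.001]
0.48 [-0.179 -0.007]
0.59 [-0.267 -0.023]
0.69 [-0.353 -0.049]
0.79 [-0.436 -0.083]
0.89 [-0.515 -0.125]
1.0 [-0.59  -0.176]
1.1 [-0.658 -0.233]
1.2 [-0.721 -0.298]
1.3 [-0.776 -0.368]
1.41 [-0.824 -0.444]
1.51 [-0.864 -0.524]
1.61 [-0.896 -0.608]
1.71 [-0.918 -0.695]
1.82 [-0.932 -0.784]
1.92 [-0.937 -0.873]
```

The grip is good: radius 105.1 mm exactly. I'll follow the arc.

```bash

python3 -m pendant '[[0.1,[-0.09,0.001,0],0],[0.1,[-0.179,-0.007,0],0],[0.1,[-0.267,-0.023,0],0],[0.1,[-0.353,-0.049,0],0],[0.1,[-0.436,-0.083,0],0],[0.1,[-0.515,-0.125,0],0],[0.1,[-0.59,-0.176,0],0],[0.1,[-0.658,-0.233,0],0],[0.1,[-0.658,-0.233,0],0]]'
python3 - <<'E'
from h import *
s=manip.state();p=s["tool_pos"]
h=np.array([.5955,.1203]);k=p[:2]-h;print("q",-1.10-np.arctan2(k[1],k[0]),np.hypot(*k),s["contact_force"])
E
```

```text
time: 14.4
tool_pos: [0.5313, 0.034, 0.0619]
tool_rot: [0.002, 0.998, 0.061, -0.001]
contact_force: [-5.7, -3.6, 12.0]
gripper_width: 0.213
grasp_force: 61.0
q 1.1101391284470172 0.10752159944990253 [-5.71765866 -3.59869023 11.97646205]
```

```bash

python3 -m pendant '[[0.1,[-0.063,-0.065,0],0],[0.1,[-0.118,-0.135,0],0],[0.1,[-0.166,-0.211,0],0],[0.1,[-0.206,-0.291,0],0],[0.1,[-0.238,-0.375,0],0],[0.1,[-0.26,-0.462,0],0],[0.1,[-0.274,-0.551,0],0],[0.1,[-0.279,-0.61,0],0],[0.1,[-0.279,-0.64,0],0],[0.1,[-0.279,-0.64,0],0]]'
python3 - <<'E'
from h import *
s=manip.state();p=s["tool_pos"]
h=np.array([.5955,.1203]);k=p[:2]-h;print("q",-1.10-np.arctan2(k[1],k[0]),np.hypot(*k),s["contact_force"])
E
```

```text
time: 15.4
tool_pos: [0.4853, 0.1056, 0.0609]
tool_rot: [0.002, 0.998, 0.06, -0.007]
contact_force: [-18.8, -6.6, 20.6]
gripper_width: 0.211
grasp_force: 64.1
q 1.9087174518058578 0.11113278812279222 [-18.77299529  -6.64189482  20.60228874]
```

```bash

python3 -m pendant '[[0.1,[0.02,-0.02,0],0],[0.1,[0.03,-0.04,0],0],[0.1,[0.03,-0.04,0],0]]'
python3 -m pendant '[[0.1,[0,-0.03,0],0],[0.1,[0,-0.03,0],0],[0.1,[0,-0.03,0],0]]'
```

```text
time: 15.7
tool_pos: [0.4851, 0.1068, 0.0609]
tool_rot: [0.006, 0.998, 0.06, -0.012]
contact_force: [-34.6, -23.4, 35.0]
gripper_width: 0.216
grasp_force: 65.9
time: 16.0
tool_pos: [0.4851, 0.107, 0.0609]
tool_rot: [0.01, 0.998, 0.06, -0.012]
contact_force: [-33.3, -36.3, 34.4]
gripper_width: 0.211
grasp_force: 66.8
```

It has reached the stop, so the gate is shut. I'll relax, open, rise and look.

```bash

python3 -m pendant '[[0.1,[-0.03,0.03,0],0],[0.1,[-0.03,0.04,0],0],[0.1,[-0.03,0.04,0],0]]'
python3 -m pendant '[[0.5,[0,0,0],0],[0.5,[0,0,0],0],[0.5,[0,0,0],0],[0.5,[0,0,0],0]]'
python3 -m pendant '[[0.5,[0,0,-0.1],0],[0.5,[0,0,-0.25],0],[0.5,[0,0,-0.5],0],[0.5,[0,0,-0.8],0],[0.5,[0,0,-1],0],[0.5,[0,0,-1],0],[0.5,[0,0,-1],0]]'
python3 - <<'E'
from h import *
i,K,D,C=cam("wrist");np.savez("w7.npz",i=i,K=K,D=D,C=C);save(i,"pics/w7.png",None,1.5)
P=lambda x,y,z:(.0,)
E
```

```text
time: 16.3
tool_pos: [0.4852, 0.1068, 0.0609]
tool_rot: [0.004, 0.998, 0.06, -0.007]
contact_force: [-18.1, -16.0, 20.9]
gripper_width: 0.213
grasp_force: 64.3
time: 16.7
tool_pos: [0.4894, 0.111, 0.0603]
tool_rot: [0.0, 0.998, 0.061, -0.001]
contact_force: [-0.1, -0.1, -0.2]
gripper_width: 0.5
grasp_force: 0.0
time: 17.4
tool_pos: [0.4904, 0.111, 0.1817]
tool_rot: [0.0, 0.998, 0.061, 0.001]
contact_force: [-1.2, 1.0, -1.3]
gripper_width: 0.503
grasp_force: 0.0
```

View pics/w7.png

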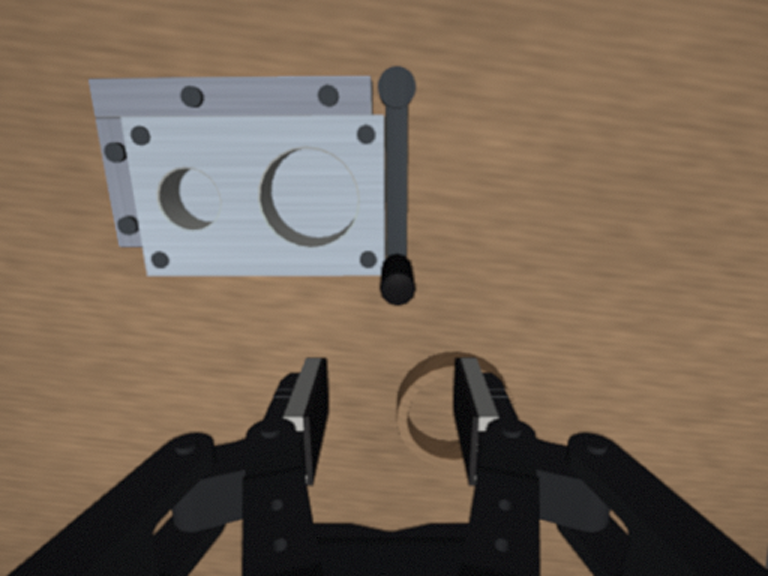

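The gate, from hinge (397,88) to knob (397,290), lies square across the housing's free end. The housing is still in the corner, with top corners (121,116), (384,115), (383,275) and (148,276). One numeric check before handing in.

```bash
python3 - <<'E'
from h import *
d=np.load("w7.npz");K,D,C=d["K"],d["D"],d["C"]
u=lambda a:(np.array(a,float)+.5)/1.5-.5
H=px2w(u([(121,116),(384,115),(383,275),(148,276)]),.045,K,D,C)[:,:2]
B=px2w(u([(90,80),(371,77)]),.03,K,D,C)[:,:2];S=px2w(u([(90,80),(119,246)]),.03,K,D,C)[:,:2]
an=lambda P:np.arctan2(*(P[0]-P[1])[::-1])
a=an(H[:2]);y=np.array([np.cos(a),np.sin(a)]);x=np.array([y[1],-y[0]]);c=H.mean(0)
print("bar",an(B),"hous",a,an(H[[3,2]]),"c",c,"x",(c-B.mean(0))@x+.022,"y",(c-S.mean(0))@y+.022)
g=px2w(u([(397,88),(397,289)]),[.04,.09],K,D,C)[:,:2];k=g[1]-g[0]
print("gate q",-1.10-np.arctan2(k[1],k[0])+ (2*np.pi if np.arctan2(k[1],k[0])>0 else 0),np.hypot(*k))
E
```

```text
bar 1.6949343622634276 hous 1.6903506135251551 1.6951797833074025 c [0.52397007 0.19382506] x -0.04634321958020866 y -0.07601157070775488
gate q 1.9235822260993105 0.10299400524772807
```

```bash
python3 -c "
from plant import manip
print(manip.job_done())"
```

```text
the job is handed in; nothing more can be done
None
```

I slid the housing flat into the corner, swung the gate shut and handed the job in at about 17.5 s. My last camera check put the housing at x = -46, y = -76 mm in the nest frame, parallel within 0.005 rad, with the gate at about 1.92 rad; the judge returned no verdict.

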